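Find the rocking corner of the jig plate and shim it

ROBOT

A 6-joint arm with a two-finger parallel gripper is mounted at the origin on a cart in front of the work surface, level with it; the furniture and walls round the work are solid. World frame = base frame: x ahead of the robot, y to its left, z up, the work surface at z = 0. Lengths are in m, angles in rad, forces in N, time in s.
With the tool pointing down it reaches from about 0.3 to 0.825 m from the base axis. Payload 5.4 kg.
Tool frame: the origin (TCP) lies between the finger pads; the fingertips stand 14 mm ahead of it and the grasp point (between the pads) lies 5 mm behind it (ctrl.finger_overhang is the z of the fingertips in the tool frame, in m); z points along the fingers, y is the line along which they close (so a half turn about z gives the same grasp; the last joint's range is limited). The gripper opens to 92 mm and grips with 3 to 60 N. Pads are 20 mm wide; open, the fingers measure 128 mm over their backs; the gripper's body (75 mm by 189 mm) begins 69 mm behind the grasp point.
Start: joints at [0.949, 0.158, 1.597, -0, 1.386, -0.21], TCP at [0.23, 0.527, 0.229] pointing down, gripper open.
Joint ranges: [-2.91, 2.91], [-0.94, 2.29], [0.18, 2.7], [-1.29, 4.43], [0.17, 2.64], [-3, 3]. Speed limits (rad/s): [2.57, 2.57, 3.14, 3.14, 3.14, 3.14].

INTERFACE

Orientations are given as a unit quaternion [w, x, y, z].
In Python, from rig import ctrl gives the robot as it stands. The module is installed in compiled form; this text tells all that it offers.
- The arm moves only by the tool move_arm, never from a script. Its argument "deltas" is text: rows parted by semicolons, each of 7 numbers parted by spaces: the shift along the world's x, y, z in cm, then the turn, a rotation vector about the world's x, y, z in rad, then the closure, from 0 (fully open) to 1 (shut). In form: x y z rx ry rz hand; .... A call has 1 to 12 rows; each row shifts and turns the commanded pose from where the row before left it; what a row does not reach is not made up. A row lasts 1/10 s, in which the tool goes at most 50 mm and 8.59 degrees, less where a joint would pass 70% of its speed; a pose out of reach is approached as far as the arm can. A call with a gripper value outside its range is refused whole. The fingers move at their own pace and stop on an object; "newtons" is the grip in N (left out, the last holds). Time passes only in rows, so rows that do not move let the fingers close. It gives the time, the measured TCP pose, the force, the opening and the grip force at its end, in the units of the state.
- ctrl.observe(): the state, without advancing time (a new reading comes with each control period).
- ctrl.read_camera(name): name is "scene" or "side" or "wrist"; returns a dict with "pixels" (420x560x3 uint8, red, green, blue), "range_z" (420x560 float32, m along the optical axis (not along the pixel's ray), 0 where there is no reading), "intrinsics" (3x3 intrinsics, pixels), "distortion" ([k1, k2, p1, p2, k3] as OpenCV has them; the pictures are not rectified), "xyz" and "orientation" of the camera in the world; the wrist camera has in their place "mount" (4x4, takes a point from camera to tool coordinates, whose origin is the TCP and whose axes are the flange's). Camera axes: x right, y down, z forward; pixel columns grow to the right and rows downward; lengths in m; the calibration is good to about 2 mm. A picture is of the moment at which its call begins: read the wrist's pose just before it.
- ctrl.finish_job(): hands the job in; it is judged then, once.
Trained networks look in a picture, given as the dict that the camera call returned (one of the last four; its "shot" number tells which), for a name from the list of things; names that differ only in an ending like _2 or _b are one class to them, and where a whole thing is asked for, a point or a joint stands for the part that bears it (a point fixed in the world has none). Each returns a list of dicts, best first, with "conf" (0 to 1); they miss things now and then, are a little off and sometimes report something else, mostly with a low value. They report only what shows in the picture. A call takes as long as a camera call.
- ctrl.find_in(picture, thing): "box" ([centre column, centre row, width, height] in pixels, round what is visible of it).
- ctrl.pinpoint(picture, thing): "position" ([column, row] in pixels: a listed point, or the origin of a listed thing).
The state is a dict: "clock": time; "qpos": joint angles; "dq": joint speeds; "joint_torque": joint torques, N m; "position": TCP position; "tcp_rot": TCP orientation; "contact_force": force on the tool from outside, world axes, zero at the start; "moment": the same for the moment, N m; "opening": finger opening in m; "finger_force": force on a finger pad.
Only numpy, scipy, OpenCV 4.12 (cv2) and the standard library are available. Lean on these libraries where they do the work, as an engineer would, in place of code of your own. Each camera call takes 0.05 s, during which the arm holds its last target. There are 200 camera calls.

TASK

One corner of the aluminium jig plate rocks. Press down on the corner pads in turn with closed fingertips until you find the corner that gives, then press the yellow-tipped shim leaf at that corner down flat. Leave the other three leaves standing as they are, grasp nothing, and do not disturb the loose things around the base.

Things in the scene. Friction and masses are not known exactly. Their poses are not given: they have to be found in the camera images.
- levelling_base: dark steel base slab 190 x 190 x 8 mm, fixed to the bench; origin at the centre of its underside; x away from the robot, y left, turned up to 0.4 rad. On it, level on a centre bolt (head 6 mm proud): aluminium plate 130 x 130 x 10 mm, corners cut off, top 30 mm above the bench. Hidden under the corners are four feet, one 5 mm short; which one varies and cannot be seen.
- corner_near_left (a point): top of the round black pad (16 mm across) on the plate's near-left corner, 45 mm from the plate's centre on the diagonal, 31 mm above the bench at rest. Pressed down, a firm corner gives less than 1 mm; the one that rocks gives about 4 mm against a soft spring (about 5 N at the bottom), then stops hard, and springs back when let go.
- corner_near_right (a point): top of the round black pad (16 mm across) on the plate's near-right corner, 45 mm from the plate's centre on the diagonal, 31 mm above the bench at rest. Pressed down, a firm corner gives less than 1 mm; the one that rocks gives about 4 mm against a soft spring (about 5 N at the bottom), then stops hard, and springs back when let go.
- corner_far_left (a point): top of the round black pad (16 mm across) on the plate's far-left corner, 45 mm from the plate's centre on the diagonal, 31 mm above the bench at rest. Pressed down, a firm corner gives less than 1 mm; the one that rocks gives about 4 mm against a soft spring (about 5 N at the bottom), then stops hard, and springs back when let go.
- corner_far_right (a point): top of the round black pad (16 mm across) on the plate's far-right corner, 45 mm from the plate's centre on the diagonal, 31 mm above the bench at rest. Pressed down, a firm corner gives less than 1 mm; the one that rocks gives about 4 mm against a soft spring (about 5 N at the bottom), then stops hard, and springs back when let go.
- tip_near_left (a point): middle of the outer end (upper face) of the near-left shim leaf: steel, 45 x 24 x 3 mm, yellow outer end. Its level hinge pin crosses the corner's diagonal 79 mm from the plate's centre, 31 mm above the bench; the leaf leans up and outward. Flat, it lies on a grey block: upper face 32.5 mm above the bench, tip 124 mm from the plate's centre.
- shim_near_left (a joint): angle of the near-left leaf above flat, rad: 0 flat on its block; starts between 0.55 and 0.85; stays where it is left. Pressed down 20 mm out from its pin it folds with about 3 N, swinging a tongue in under the plate's corner. The tongue fits only at the corner with the short foot; elsewhere it jams at about 0.35.
- tip_near_right (a point): middle of the outer end (upper face) of the near-right shim leaf: steel, 45 x 24 x 3 mm, yellow outer end. Its level hinge pin crosses the corner's diagonal 79 mm from the plate's centre, 31 mm above the bench; the leaf leans up and outward. Flat, it lies on a grey block: upper face 32.5 mm above the bench, tip 124 mm from the plate's centre.
- shim_near_right (a joint): angle of the near-right leaf above flat, rad: 0 flat on its block; starts between 0.55 and 0.85; stays where it is left. Pressed down 20 mm out from its pin it folds with about 3 N, swinging a tongue in under the plate's corner. The tongue fits only at the corner with the short foot; elsewhere it jams at about 0.35.
- tip_far_left (a point): middle of the outer end (upper face) of the far-left shim leaf: steel, 45 x 24 x 3 mm, yellow outer end. Its level hinge pin crosses the corner's diagonal 79 mm from the plate's centre, 31 mm above the bench; the leaf leans up and outward. Flat, it lies on a grey block: upper face 32.5 mm above the bench, tip 124 mm from the plate's centre.
- shim_far_left (a joint): angle of the far-left leaf above flat, rad: 0 flat on its block; starts between 0.55 and 0.85; stays where it is left. Pressed down 20 mm out from its pin it folds with about 3 N, swinging a tongue in under the plate's corner. The tongue fits only at the corner with the short foot; elsewhere it jams at about 0.35.
- tip_far_right (a point): middle of the outer end (upper face) of the far-right shim leaf: steel, 45 x 24 x 3 mm, yellow outer end. Its level hinge pin crosses the corner's diagonal 79 mm from the plate's centre, 31 mm above the bench; the leaf leans up and outward. Flat, it lies on a grey block: upper face 32.5 mm above the bench, tip 124 mm from the plate's centre.
- shim_far_right (a joint): angle of the far-right leaf above flat, rad: 0 flat on its block; starts between 0.55 and 0.85; stays where it is left. Pressed down 20 mm out from its pin it folds with about 3 N, swinging a tongue in under the plate's corner. The tongue fits only at the corner with the short foot; elsewhere it jams at about 0.35.
- wood_block_hard: hardwood block, 50 x 60 x 45 mm high, loose on the bench beside the base; origin: centre of its underside. Leave it alone.
- sanding_block: brown cork sanding block, 40 x 70 x 26 mm high, loose on the bench beside the base; origin: centre of its underside. Leave it alone.
- hex_bolt_1: steel hex bolt standing on its head, 21 mm across, 54 mm high, loose on the bench beside the base; origin: centre of its underside. Leave it alone.

How it is judged:
On the way, in this order (a step that is already met when the one before it is completed fails the run):
1. the rocking corner is pressed down (its pad goes down at least 2.5 mm) (height (world z) of any of corner_near_left, corner_near_right, corner_far_left, corner_far_right below 0.0285 m), for 0.1 s.
2. the shim leaf at that corner is flat (((value of joint shim_near_left below 0.08 rad and distance of each of tip_near_right, tip_far_left, tip_far_right from where it was at the start of the episode below 0.005 m) or (value of joint shim_near_right below 0.08 rad and distance of each of tip_near_left, tip_far_left, tip_far_right from where it was at the start of the episode below 0.005 m) or (value of joint shim_far_left below 0.08 rad and distance of each of tip_near_left, tip_near_right, tip_far_right from where it was at the start of the episode below 0.005 m) or (value of joint shim_far_right below 0.08 rad and distance of each of tip_near_left, tip_near_right, tip_far_left from where it was at the start of the episode below 0.005 m))), for 0.2 s.
At the end, for the whole second after the job is handed in: one shim leaf, the one at the rocking corner, is flat (within 0.08 rad); the tips of the other three are within 5 mm of where they stood; the plate is level again (each pad at least 29.5 mm above the bench); the loose things are within 12 mm of where they stood (((value of joint shim_near_left below 0.08 rad and distance of each of tip_near_right, tip_far_left, tip_far_right from where it was at the start of the episode below 0.005 m) or (value of joint shim_near_right below 0.08 rad and distance of each of tip_near_left, tip_far_left, tip_far_right from where it was at the start of the episode below 0.005 m) or (value of joint shim_far_left below 0.08 rad and distance of each of tip_near_left, tip_near_right, tip_far_right from where it was at the start of the episode below 0.005 m) or (value of joint shim_far_right below 0.08 rad and distance of each of tip_near_left, tip_near_right, tip_far_left from where it was at the start of the episode below 0.005 m)) and height (world z) of each of corner_near_left, corner_near_right, corner_far_left, corner_far_right above 0.0295 m and distance of each of wood_block_hard, sanding_block, hex_bolt_1 from where it was at the start of the episode below 0.012 m); the robot touches nothing.
It fails at once if a second shim leaf is pushed out of place (tips of two leaves more than 8 mm from where they stood) (distance of each of tip_near_right, tip_near_left from where it was at the start of the episode above 0.008 m or distance of each of tip_far_left, tip_near_left from where it was at the start of the episode above 0.008 m or distance of each of tip_far_left, tip_near_right from where it was at the start of the episode above 0.008 m or distance of each of tip_far_right, tip_near_left from where it was at the start of the episode above 0.008 m or distance of each of tip_far_right, tip_near_right from where it was at the start of the episode above 0.008 m or distance of each of tip_far_right, tip_far_left from where it was at the start of the episode above 0.008 m).
It fails at once if a loose thing beside the base is knocked, lifted or carried (more than 20 mm) (distance of any of wood_block_hard, sanding_block, hex_bolt_1 from where it was at the start of the episode above 0.02 m).
It also fails if it takes over 51 s, if anything falls off the work surface, if the arm or the gripper's body presses on something with over 40 N, if the wrist force passes 120 N, or if a joint passes its speed limit or range.

## Working session

There is one attempt and no reset: what is moved stays moved. The work goes in short steps, Python scripts to look and compute and a tool call to move; the robot and the scene stay as the last step left them, time stands still between calls to the robot, and variables do not carry over. Pictures are saved under pics/ and viewed, at most 10 in all, crops included, and the job is handed in when it is done.

Besides the shell and the picture viewer there is one more tool, called after "Emit:" by a JSON object that holds its "api" and its "payload", one argument or row to a line. move_arm: Moves the arm, as the interface text tells. Its arguments: {"type":"object","properties":{"deltas":{"type":"string"},"newtons":{"type":"number"}},"required":["deltas"]}

```bash
mkdir -p pics
cat > h.py <<'E'
import numpy as np, cv2
from scipy.spatial.transform import Rotation as R
from rig import ctrl
def rot(q): return R.from_quat([q[1],q[2],q[3],q[0]]).as_matrix()
def world(p,uv,z=None,patch=2):
    K=np.array(p["intrinsics"]);n=cv2.undistortPoints(np.array([[uv]],float),K,np.array(p["distortion"]))[0,0]
    if "mount" in p:
        T=np.eye(4);T[:3,:3]=rot(p["st"]["tcp_rot"]);T[:3,3]=p["st"]["position"];T=T@np.array(p["mount"]);A,t=T[:3,:3],T[:3,3]
    else: A,t=rot(p["orientation"]),np.array(p["xyz"])
    d=A@np.array([n[0],n[1],1])
    if z is not None: return t+d*(z-t[2])/d[2]
    u,v=int(round(uv[0])),int(round(uv[1]));w=p["range_z"][max(v-patch,0):v+patch+1,max(u-patch,0):u+patch+1];w=w[w>0]
    return t+d*np.median(w) if w.size else t*np.nan
def shot(name):
    st=ctrl.observe();p=ctrl.read_camera(name);p["st"]=st;return p
def save(p,f): cv2.imwrite("pics/"+f,cv2.cvtColor(p["pixels"],cv2.COLOR_RGB2BGR))
E
python3 - <<'E'
from h import *
np.set_printoptions(precision=4,suppress=True)
print(ctrl.observe())
for c in("scene","side"):
    p=shot(c);save(p,c+".png");print(c,p["xyz"])
    for k in("near_left","near_right","far_left","far_right"):
        for n,z in(("corner_"+k,.031),("tip_"+k,None)):
            for r in ctrl.pinpoint(p,n)[:1]: print(n,round(r["conf"],2),np.array(r["position"]),world(p,r["position"],z),world(p,r["position"]))
    for n in("levelling_base","wood_block_hard","sanding_block","hex_bolt_1"):
        for r in ctrl.pinpoint(p,n)[:1]: print(n,round(r["conf"],2),np.array(r["position"]),world(p,r["position"],0))
E
```

```text
{'clock': 0.0, 'qpos': array([ 0.9489,  0.1591,  1.5983, -0.    ,  1.3862, -0.2101]), 'dq': array([-0.0002, -0.0008, -0.0005,  0.0001, -0.001 ,  0.0008]), 'joint_torque': array([  0.0001, -38.5561, -32.2115,   0.0701,   0.0375,  -0.0001]), 'position': array([0.2298, 0.5264, 0.2276]), 'tcp_rot': array([-0.0004,  0.2044,  0.9789, -0.0009]), 'contact_force': array([ 0.3166, -0.1453, -0.7325]), 'moment': array([-0.0533,  0.0559,  0.0416]), 'finger_force': 0.0, 'opening': 0.09184465792060754}
scene [ 0.2006 -0.5743  0.7459]
corner_near_left 0.97 [249.4 197.7] [0.5279 0.2368 0.031 ] [0.5273 0.2352 0.0324]
tip_near_left 0.59 [224.1 174.8] [0.5202 0.3855 0.0013] [0.5202 0.3855 0.0013]
corner_near_right 0.84 [250.8 215.6] [0.5052 0.1771 0.031 ] [0.5046 0.1757 0.0324]
tip_near_right 0.51 [231.3 220.8] [0.4501 0.1535 0.0563] [0.4501 0.1535 0.0563]
corner_far_left 0.85 [275.3 191.4] [0.593  0.2314 0.031 ] [0.593  0.2313 0.0311]
tip_far_left 0.53 [293.1 171.3] [0.6496 0.249  0.0607] [0.6496 0.249  0.0607]
corner_far_right 0.72 [280.1 209.4] [0.574  0.1673 0.031 ] [0.5745 0.1683 0.03  ]
tip_far_ri
[... 487 characters left out ...]
r_near_right 0.66 [323.4 227.3] [0.5025 0.1797 0.031 ] [0.5023 0.1779 0.0297]
tip_near_right 0.72 [353.  209.6] [0.4228 0.0709 0.0014] [0.4228 0.0709 0.0014]
corner_far_left 0.98 [284.3 239.7] [0.5835 0.2214 0.031 ] [0.5835 0.2196 0.0296]
tip_far_left 0.67 [276.4 196.3] [0.5998 0.1011 0.0558] [0.5998 0.1011 0.0558]
corner_far_right 0.83 [291.9 220. ] [0.5668 0.1545 0.031 ] [0.5667 0.1508 0.0284]
tip_far_right 0.54 [280.2 195.6] [0.5916 0.0982 0.0559] [0.5916 0.0982 0.0559]
levelling_base 0.85 [303.1 246.7] [0.5444 0.2049 0.    ]
wood_block_hard 0.88 [261.  302.3] [0.6253 0.3593 0.    ]
sanding_block 0.9 [223.3 221. ] [0.7172 0.1166 0.    ]
hex_bolt_1 0.73 [333.7 259.8] [0.4857 0.2454 0.    ]
```

View pictures.

```bash
python3 -c "
import cv2
a=cv2.imread('pics/scene.png')[130:290,180:390];b=cv2.imread('pics/side.png')[160:330,190:400]
cv2.imwrite('pics/c1.png',cv2.vconcat([cv2.resize(cv2.resize(a,(800,600)),(400,300)),]) if 0 else cv2.hconcat([cv2.resize(a,(400,305),interpolation=3),cv2.resize(b,(400,305),interpolation=3)]))"
```

```text
(no output)
```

View pics/c1.png

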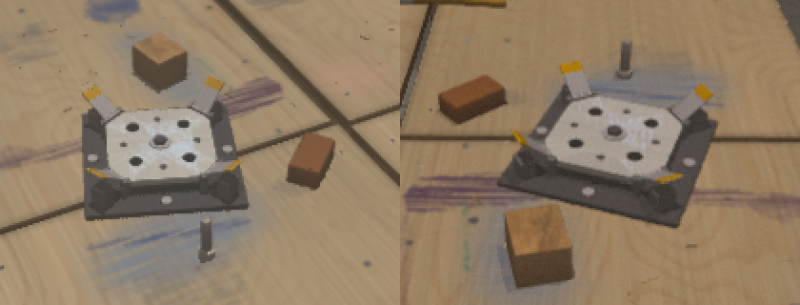

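Emit:
{"api": "move_arm", "payload": {
  "deltas": "5 -2 0 0 0 0 1;5 -2 0 0 0 0 1;5 -3 0 0 0 0 1;4 -3 0 0 0 0 1;3 -4 0 0 0 0 1;1.5 -4 0 0 0 0 1;1.5 -4 0 0 0 0 1;0 -4 0 0 0 0 1;0 -2 0 0 0 0 1;0 -2 0 0 0 0 1;0 0 0 0 0 0 1;0 0 0 0 0 0 1",
  "newtons": 20
}}

```text
clock: 2.5
position: [0.466, 0.2343, 0.2287]
tcp_rot: [0.0, 0.205, 0.979, 0.0]
contact_force: [-0.4, 0.6, -0.2]
opening: 0.0002
finger_force: 0.0
```

Both views show the plate with its four black pads and centre bolt. A leaf stands at each corner, the wood block lies to the left, the sanding block beyond and the bolt to the right. Next, a closer look from the wrist camera.

Run:
```python
from h import *
np.set_printoptions(precision=4,suppress=True)
p=shot("wrist");save(p,"w1.png");print(p["st"]["position"],np.array(p["mount"]))
for k in("near_left","near_right","far_left","far_right"):
    for n,z in(("corner_"+k,.031),("tip_"+k,.06)):
        for r in ctrl.pinpoint(p,n)[:2]: print(n,round(r["conf"],2),np.array(r["position"]),world(p,r["position"],z),world(p,r["position"]))
for n in("levelling_base","wood_block_hard","sanding_block","hex_bolt_1"):
    for r in ctrl.pinpoint(p,n)[:1]: print(n,round(r["conf"],2),np.array(r["position"]),world(p,r["position"],0))
```

```text
[0.466  0.2343 0.2287] [[ 0.0006 -0.9715 -0.2371  0.0665]
 [ 1.      0.0004  0.0011  0.0003]
 [-0.001  -0.2371  0.9715 -0.1559]
 [ 0.      0.      0.      1.    ]]
corner_near_left 0.61 [298.5 232.9] [0.5256 0.2418 0.031 ] [0.5257 0.2418 0.0308]
tip_near_left 0.83 [346.2 196.6] [0.4984 0.3061 0.06  ] [0.4999 0.3068 0.0548]
corner_near_right 0.8 [248.7 241.9] [0.512 0.182 0.031] [0.4527 0.2259 0.2272]
tip_near_right 0.68 [195.6 209. ] [0.4458 0.1514 0.06  ] [0.4459 0.1511 0.0589]
wood_block_hard 0.62 [408.9 255.4] [0.6252 0.3639 0.    ]
sanding_block 0.68 [257.9 366.3] [0.7041 0.1057 0.    ]
```

View pics/w1.png

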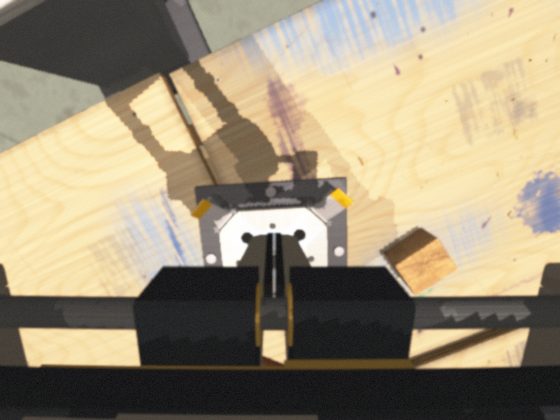

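Emit:
{"api": "move_arm", "payload": {
  "deltas": "3.3 0.4 -3 0 0 0 1;3 0.4 -4 0 0 0 1;0 0 -4 0 0 0 1;0 0 -4 0 0 0 1;0 0 -2 0 0 0 1;0 0 -0.7 0 0 0 1;0 0 0 0 0 0 1;0 0 0 0 0 0 1"
}}

```text
clock: 3.95
position: [0.5301, 0.2423, 0.0534]
tcp_rot: [0.001, 0.204, 0.979, 0.001]
contact_force: [1.4, -0.3, 0.5]
opening: 0.0005
finger_force: 0.0
```

Emit:
{"api": "move_arm", "payload": {
  "deltas": "0 0 -0.2 0 0 0 1;0 0 -0.2 0 0 0 1;0 0 -0.2 0 0 0 1;0 0 -0.1 0 0 0 1;0 0 0 0 0 0 1"
}}

```text
clock: 4.45
position: [0.529, 0.2422, 0.0452]
tcp_rot: [0.0, 0.204, 0.979, 0.0]
contact_force: [-0.2, -0.8, 2.8]
opening: 0.0007
finger_force: 1.5
```

Run:
```python
from h import *
np.set_printoptions(precision=4,suppress=True)
o=ctrl.observe();print(o["position"],o["contact_force"],o["moment"])
a=[shot(c)["pixels"] for c in("scene","side")]
i=cv2.hconcat([cv2.resize(a[0][160:260,200:330],(400,308),interpolation=3),cv2.resize(a[1][160:260,230:360],(400,308),interpolation=3)])
cv2.imwrite("pics/c2.png",i[:,:,::-1])
```

```text
[0.529  0.2422 0.0452] [-0.2203 -0.7951  2.8139] [0.0406 0.2258 0.0088]
```

View pics/c2.png

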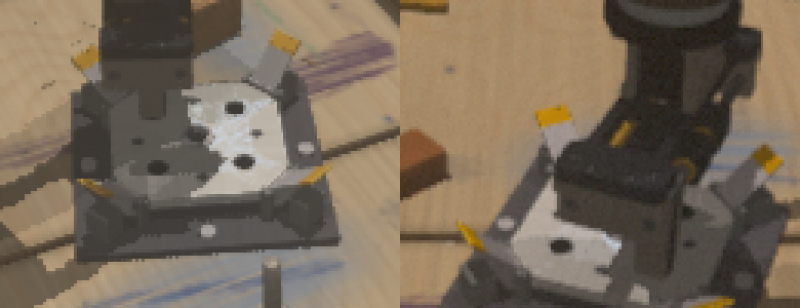

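The fingertips rest on the near-left pad (the one hidden under the fingers in both views), in contact at z 0.0452. I'll press further.

Emit:
{"api": "move_arm", "payload": {
  "deltas": "0 0 -0.1 0 0 0 1;0 0 -0.1 0 0 0 1;0 0 0 0 0 0 1"
}}

```text
clock: 4.85
position: [0.5291, 0.2422, 0.0447]
tcp_rot: [0.0, 0.204, 0.979, -0.0]
contact_force: [-6.3, -0.5, 15.9]
opening: 0.0001
finger_force: 7.7
```

NL is firm. Next is near-right.

Emit:
{"api": "move_arm", "payload": {
  "deltas": "0 0 1.5 0 0 0 1;-1 -3 0.2 0 0 0 1;-1 -3 -0.2 0 0 0 1;0 0 -0.6 0 0 0 1;0 0 -0.4 0 0 0 1;0 0 -0.2 0 0 0 1;0 0 -0.2 0 0 0 1;0 0 0 0 0 0 1"
}}

```text
clock: 5.65
position: [0.5089, 0.1826, 0.0449]
tcp_rot: [-0.001, 0.204, 0.979, -0.001]
contact_force: [-5.1, -2.6, 11.0]
opening: 0.0003
finger_force: 5.7
```

NR is firm. Next is far-right.

Emit:
{"api": "move_arm", "payload": {
  "deltas": "0 0 1.4 0 0 0 1;3 -1 0.2 0 0 0 1;3 -1 -0.2 0 0 0 1;0 0 -0.6 0 0 0 1;0 0 -0.4 0 0 0 1;0 0 -0.2 0 0 0 1;0 0 -0.2 0 0 0 1;0 0 0 0 0 0 1"
}}

```text
clock: 6.45
position: [0.5678, 0.1624, 0.0436]
tcp_rot: [-0.001, 0.204, 0.979, -0.0]
contact_force: [-2.2, 0.1, 1.9]
opening: 0.0
finger_force: 1.1
```

FR gives. I'll press on to the stop to confirm it.

Emit:
{"api": "move_arm", "payload": {
  "deltas": "0 0 -0.1 0 0 0 1;0 0 -0.1 0 0 0 1;0 0 -0.1 0 0 0 1;0 0 0 0 0 0 1;0 0 0 0 0 0 1"
}}

```text
clock: 6.95
position: [0.5685, 0.1621, 0.0413]
tcp_rot: [-0.0, 0.204, 0.979, -0.0]
contact_force: [-4.9, -0.6, 8.0]
opening: 0.0005
finger_force: 3.9
```

Near-right and near-left are firm; far-right gives about 4 mm and then stops hard. I'll lift, turn the closing line tangential, and hover over the far-right leaf.

Emit:
{"api": "move_arm", "payload": {
  "deltas": "0 0 2 0 0 0 1;0 0 4 0 0 -0.1 1;0.7 -1.4 0 0 0 -0.1 1;0.7 -1.3 0 0 0 -0.1 1;0.7 -1.3 0 0 0 -0.1 1;0.6 -1.4 0 0 0 -0.1 1;0 0 0 0 0 -0.1 1;0 0 0 0 0 -0.1 1;0 0 0 0 0 0 1;0 0 0 0 0 0 1"
}}

```text
clock: 7.95
position: [0.5958, 0.1081, 0.1005]
tcp_rot: [0.0, 0.527, 0.85, 0.0]
contact_force: [0.3, 1.8, 0.1]
opening: 0.0007
finger_force: 0.0
```

Run:
```python
from h import *
np.set_printoptions(precision=4,suppress=True)
o=ctrl.observe();print(o["position"],o["contact_force"])
P=[shot(c) for c in("scene","side")]
for p in P:
    for k in("near_left","near_right","far_left","far_right"):
        for r in ctrl.pinpoint(p,"tip_"+k)[:1]: print(k,round(r["conf"],2),np.array(r["position"]),world(p,r["position"],.057))
a=[p["pixels"] for p in P]
i=cv2.hconcat([cv2.resize(a[0][160:260,220:350],(400,308),interpolation=3),cv2.resize(a[1][140:240,230:360],(400,308),interpolation=3)])
cv2.imwrite("pics/c3.png",i[:,:,::-1])
```

```text
[0.5958 0.1081 0.1005] [0.2788 1.7823 0.0793]
near_left 0.59 [226.  174.7] [0.5005 0.3121 0.057 ]
near_right 0.57 [228.2 219.5] [0.4455 0.1596 0.057 ]
far_right 0.56 [306.2 214.8] [0.6033 0.0992 0.057 ]
near_left 0.71 [302.  245.9] [0.5517 0.2724 0.057 ]
near_right 0.55 [351.8 209.9] [0.4428 0.1536 0.057 ]
far_left 0.42 [249.1 234. ] [0.6513 0.2373 0.057 ]
far_right 0.49 [278.1 193.3] [0.5962 0.0907 0.057 ]
```

View pics/c3.png

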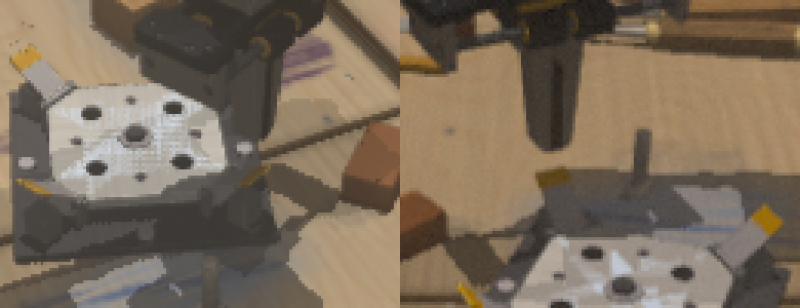

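The fingertips hover right above the yellow end of the far-right leaf (side view about (550,150) over (553,178)). Descending.

Emit:
{"api": "move_arm", "payload": {
  "deltas": "0 0 -1 0 0 0 1;0 0 -0.8 0 0 0 1;0 0 -0.4 0 0 0 1;0 0 -0.4 0 0 0 1;0 0 -0.4 0 0 0 1;0 0 0 0 0 0 1"
}}

```text
clock: 9.05
position: [0.5957, 0.108, 0.0703]
tcp_rot: [-0.0, 0.528, 0.849, -0.0]
contact_force: [0.0, -0.4, 0.3]
opening: 0.0005
finger_force: 0.0
```

Emit:
{"api": "move_arm", "payload": {
  "deltas": "0 0 -0.4 0 0 0 1;0 0 -0.4 0 0 0 1;0 0 -0.4 0 0 0 1;0 0 0 0 0 0 1"
}}

```text
clock: 9.45
position: [0.5955, 0.1081, 0.0581]
tcp_rot: [-0.0, 0.528, 0.849, -0.0]
contact_force: [0.8, -0.3, 0.7]
opening: 0.0003
finger_force: 0.1
```

Emit:
{"api": "move_arm", "payload": {
  "deltas": "0 0 -0.4 0 0 0 1;0 0 -0.3 0 0 0 1;0 0 -0.2 0 0 0 1;0 0 -0.2 0 0 0 1;0 0 -0.1 0 0 0 1;0 0 0 0 0 0 1"
}}

```text
clock: 10.05
position: [0.5959, 0.1079, 0.0469]
tcp_rot: [0.0, 0.528, 0.849, -0.0]
contact_force: [0.4, -1.4, 3.0]
opening: 0.0004
finger_force: 1.4
```

Emit:
{"api": "move_arm", "payload": {
  "deltas": "0 0 -0.1 0 0 0 1;0 0 -0.1 0 0 0 1;0 0 0 0 0 0 1;0 0 0 0 0 0 1"
}}

```text
clock: 10.45
position: [0.596, 0.108, 0.0466]
tcp_rot: [0.0, 0.528, 0.85, -0.0]
contact_force: [-4.7, -2.3, 14.2]
opening: 0.0003
finger_force: 6.9
```

Hard stop at tip height 32.6 mm, so the leaf is flat. I'll back off straight up and check.

Emit:
{"api": "move_arm", "payload": {
  "deltas": "0 0 1 0 0 0 1;0 0 3 0 0 0 1;0 0 4 0 0 0 1;0 0 5 0 0 0 1;-4 0 3 0 0 0 1;-5 0 0 0 0 0 1;-5 0 0 0 0 0 1;-5 0 0 0 0 0 1;-3 0 0 0 0 0 1;0 0 0 0 0 0 1;0 0 0 0 0 0 1"
}}

```text
clock: 11.55
position: [0.3759, 0.1082, 0.2049]
tcp_rot: [0.0, 0.528, 0.849, 0.0]
contact_force: [-0.1, 0.4, 0.1]
opening: 0.0004
finger_force: 0.0
```

Run:
```python
from h import *
np.set_printoptions(precision=4,suppress=True)
o=ctrl.observe();print(o["position"],o["contact_force"],o["dq"])
P=[shot(c) for c in("scene","side")]
for p in P:
    for n in("corner_far_right","tip_far_right"):
        for r in ctrl.pinpoint(p,n)[:1]: print(n,round(r["conf"],2),world(p,r["position"],.032),world(p,r["position"]))
a=[p["pixels"] for p in P]
i=cv2.hconcat([cv2.resize(a[0][140:260,200:356],(400,308),interpolation=3),cv2.resize(a[1][160:280,230:386],(400,308),interpolation=3)])
cv2.imwrite("pics/c4.png",i[:,:,::-1])
```

```text
[0.3759 0.1082 0.2049] [-0.1412  0.4325  0.1471] [-0.0048  0.0454 -0.0436 -0.0019 -0.0029 -0.0001]
corner_far_right 0.64 [0.5779 0.1648 0.032 ] [0.5783 0.1657 0.0312]
tip_far_right 0.63 [0.6058 0.0929 0.032 ] [0.607  0.0948 0.0299]
corner_far_right 0.93 [0.5685 0.162  0.032 ] [0.5684 0.1584 0.0294]
tip_far_right 0.42 [0.6055 0.0789 0.032 ] [ 0.606   0.0271 -0.0017]
```

View pics/c4.png

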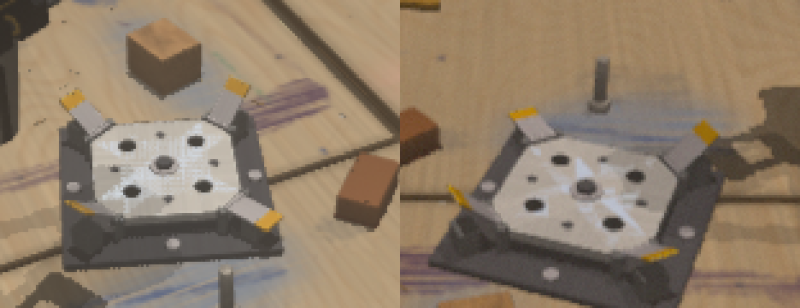

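The far-right leaf lies flat (scene crop about (265,218)). The other three leaves stand, and the loose things are where they were.

```bash
python3 -c "
from rig import ctrl
print(ctrl.finish_job())"
```

```text
the job is handed in; nothing more can be done
None
```

The far-right corner was the one that rocked; I pressed its shim leaf flat, left the other three leaves and the loose things where they were, and handed the job in (no verdict came back).

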